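# Turn the well plate over into the plate warmer and hold the lid half open

## Task

The small white 24-well plate lies wells-down on the bench: turn it over in the gripper, without letting it topple, and set it wells-up, fully down and let go, between the four corner guides on the plate warmer's deck while the lid still leans back. Then swing the lid forward and hold it half open, at 45 degrees (give or take 5), so that it shades the wells while I pipette in under it: the lid would drop shut by itself, so finish still holding it there with the gripper, quite still. Never let the lid fall shut, and do not disturb the timer, tip box, film box, bottle cap and bottles standing round the work.

Things in the scene. Friction and masses are not known exactly. Their poses are not given: they have to be found in the camera images.
- well_plate: loose white plate, 24 open wells in one face, 24 closed round bottoms in a rim on the other; a block 58 (its x) x 84 (y) x 20 mm (z), about 70 g, sides flat. Origin at the block's middle; z points out of the wells' face, so at the start (wells down) z points down, the origin 10 mm above the worktop. Stands on a 58 x 20 end. Either way round about z is right.
- warmer: plate warmer, fixed low white instrument, 170 mm deep (its x, pointing to its rear), 190 mm wide (y), casing 46 mm high, display and keys on the front. Origin under its middle at worktop height. On top a flat aluminium deck, clear but for four corner guides; lid hinged along the rear.
- nest (a point): middle of the plate's place on the deck, 48 mm above the worktop, axes as the warmer's. Four L-shaped corner guides, 8 mm high, leave an opening 64 (x) x 90 mm (y), 3 mm play all round; each runs 17 mm along the sides from its corner, so the middle of the plate's long sides is free for fingers. The seated plate's origin is 10 mm above this point.
- warmer_hinge (a point): middle of the lid's hinge line, 52 mm above the worktop, 78 mm behind the warmer's origin; the line runs along the warmer's y, axes as the warmer's.
- warmer_lid (a joint): lid angle, rad: 0 shut (level), 0.785 at 45 degrees, 1.75 leaning back on its stop, as soon after the start. Grey shell 150 x 170 x 34 mm, about 270 g, on a plain hinge with little friction: leans back by its weight above about 1.45, falls shut if let go below about 1.3. Holding it at 45 degrees takes about 1 N at the handle.
- lid_handle (a point): middle of the bar handle on the lid's front edge: round steel bar 12 mm thick along y (the hinge line), 66 mm free between its posts, 30 mm free gap between bar and lid. It lies 186 mm from the hinge line along the lid and 17 mm off it to the outer side. Axes turn with the lid: x from bar to hinge, y along the bar, z to the outer side. Leaning back it is 0.23 m up, at 45 degrees 0.20 m.
- timer: small white bench timer, 58 x 62 x 16 mm, lying flat between the robot and the warmer. Bystander, to be left alone; origin at the middle of its underside.
- tip_box: blue pipette-tip box with clear lid, 82 x 122 x 82 mm, in front of the warmer. Bystander, to be left alone; origin at the middle of its underside.
- film_box: box of sealing film, 52 x 105 x 52 mm, behind the plate. Bystander, to be left alone; origin at the middle of its underside.
- bottle_cap: white bottle cap, 30 mm across, 14 mm high, near the front edge. Bystander, to be left alone; origin at the middle of its underside.
- hdpe_bottle: white capped plastic bottle, 50 mm across, 124 mm tall, on the right. Bystander, to be left alone; origin at the middle of its underside.
- water_bottle_b: clear water bottle, 66 mm across, 209 mm tall, front right. Bystander, to be left alone; origin at the middle of its underside.
- sample_bottle: open clear bottle, 64 mm across, 198 mm tall, fixed, just right of the warmer, with a pH electrode leaning in it (223 mm high) whose lead runs back to the pH meter; an obstacle. Origin at the middle of its underside.

How it is judged:
On the way, in this order (a step that is already met when the one before it is completed fails the run):
1. the plate sits wells-up, fully down between the corner guides and let go, with the lid still leaning back (angle between well_plate's own z axis and vertical below 0.08 rad and horizontal distance between well_plate and nest below 0.007 m and angle between the y axis of well_plate and the y axis of warmer, either way round below 0.12 rad and z of well_plate in the frame of nest between 0.007 and 0.0125 m and contact force between the fingers and well_plate below 0.05 N and value of joint warmer_lid above 1.4 rad), for 0.2 s.
2. the lid is held half open with the gripper (value of joint warmer_lid between 0.68 and 0.89 rad and velocity of joint warmer_lid between -0.05 and 0.05 rad/s and contact force between the fingers and warmer_lid above 0.3 N and contact force between well_plate and warmer_lid below 0.05 N), for 0.3 s.
At the end, for the whole second after the job is handed in: Plate wells-up, level within 0.08 rad, down on the deck (middle 7 to 12.5 mm above it), within 7 mm and 0.12 rad of the nest, untouched by the fingers; lid still (under 0.05 rad/s) at 0.68 to 0.89 rad, carried by the fingers (over 0.3 N) and not by the plate (all of step 2 and angle between well_plate's own z axis and vertical below 0.08 rad and horizontal distance between well_plate and nest below 0.007 m and angle between the y axis of well_plate and the y axis of warmer, either way round below 0.12 rad and z of well_plate in the frame of nest between 0.007 and 0.0125 m and contact force between the fingers and well_plate below 0.05 N); the arm keeps its last pose, push and grip.
It fails at once if the lid is let fall shut (value of joint warmer_lid below 0.25 rad).
It fails at once if the plate topples or tumbles freely instead of being turned in the grip (angular speed of well_plate above 10 rad/s).
It fails at once if a bystander is disturbed (moved more than 20 mm) (distance of any of timer, tip_box, film_box, bottle_cap, hdpe_bottle, water_bottle_b from where it was at the start of the episode above 0.02 m).
It also fails if it takes over 67 s, if anything falls off the work surface, if the arm or the gripper's body presses on something with over 40 N, if the wrist force passes 120 N, or if a joint passes its speed limit or range.

## Robot

A 7-joint arm with a two-finger parallel gripper is mounted at the origin on a cart in front of the work surface, level with it; the furniture and walls round the work are solid. World frame = base frame: x ahead of the robot, y to its left, z up, the work surface at z = 0. Lengths are in m, angles in rad, forces in N, time in s.
With the tool pointing down it reaches from about 0.35 to 0.9 m from the base axis. Payload 8.1 kg.
Tool frame: the origin (TCP) lies between the finger pads; the fingertips stand 25 mm ahead of it and the grasp point (between the pads) lies 6 mm ahead of it; z points along the fingers, y is the direction in which the jaws open and shut (so a half turn about z gives the same grasp; the last joint's range is limited). The gripper opens to 92 mm and grips with 3 to 60 N. Pads are 19 mm wide; open, the fingers measure 130 mm over their backs; the gripper's body (75 mm by 190 mm) begins 47 mm behind the grasp point.
Start: joints at [-1.439, 0.434, 0.025, 1.573, -0.012, 1.134, -0.075], TCP at [0.145, 0.608, 0.252] pointing down, gripper open.
Joint ranges: [-2.62, 2.62], [-0.44, 2.09], [-1.27, 1.32], [0.08, 2.57], [-1.32, 4.46], [0.12, 2], [-2.74, 2.74]. Speed limits (rad/s): [2.22, 2.22, 3.01, 3.01, 3.14, 3.14, 3.14].

## Interface

Orientations are given as a rotation vector (axis times angle).
In Python, from cell import * gives the robot as it stands.
- The arm moves only by the shell command python3 -m jog 'ROWS' [FORCE]. ROWS is JSON, one flat list of numbers, 5 for each row, row after row: the finger opening in mm, from 0 to 91.8, then the shift along the tool's x, y, z in units of 40 mm (1.0 is 40 mm), then the turn about the tool's z in units of 6 degrees (1.0 is 6 degrees). A call has 1 to 20 rows; each row shifts and turns the pose as measured when the row begins, along the tool's axes as they then stand; what a row does not reach is not made up. A row lasts 1/12 s, in which the tool goes at most 41.7 mm and 7.16 degrees, less where a joint would pass 70% of its speed; a pose out of reach is approached as far as the arm can. A call is refused whole if a number of a shift passes 1 or a number of a turn 1, either way. A call with a gripper value outside its range is refused whole. The fingers move at their own pace and stop on an object; FORCE is the grip in N (left out, the last holds). Time passes only in rows, so rows that do not move let the fingers close. It gives the time, the measured TCP pose, the force and the opening at its end, in the units of the state.
- observe(): the state, without advancing time (a new reading comes with each control period).
- get_image(name): name is "scene" or "top"; returns the picture (420x560x3 uint8, red, green, blue); there is no depth.
- camera_params(name): a dict with "intrinsics" (3x3 intrinsics, pixels), "dist_coeffs" ([k1, k2, p1, p2, k3] as OpenCV has them; the pictures are not rectified), "xyz" and "orientation" of the camera in the world. Camera axes: x right, y down, z forward; pixel columns grow to the right and rows downward; lengths in m; the calibration is good to about 2 mm. A picture is of the moment at which its call begins. camera_params takes no time and is no camera call.
- sign_off(): hands the job in, once; it reports no verdict.
The state is a dict: "clock": time; "joints": joint angles; "dq": joint speeds; "joint_efforts": joint torques, N m; "position": TCP position; "ee_rot": TCP orientation; "force": force on the tool from outside, world axes, zero at the start; "ft_torque": the same for the moment, N m; "width": opening from 0.0 (shut) to 1.0 (fully open).
Only numpy, scipy, OpenCV 4.12 (cv2) and the standard library are available. Lean on these libraries where they do the work, as an engineer would, in place of code of your own. Each camera call takes 0.05 s, during which the arm holds its last target. There are 200 camera calls.

## Working session

There is one attempt and no reset: what is moved stays moved. The work goes in short steps, Python scripts to look and compute and a shell command to move; the robot and the scene stay as the last step left them, time stands still between calls to the robot, and variables do not carry over. Pictures are saved under pics/ and viewed, about 8 in all and at most 12, crops included, and the job is handed in when it is done.

```bash
mkdir -p pics; ls
python3 - <<'E'
from cell import *
import cv2,numpy as np
np.set_printoptions(precision=4,suppress=True)
print(observe())
for n in("scene","top"):
    cv2.imwrite(f"pics/{n}0.png",get_image(n)[:,:,::-1]); print(camera_params(n))
E
```

```text
pics
{'clock': 0.0, 'joints': array([-1.4386,  0.4352,  0.0249,  1.5741, -0.0116,  1.134 , -0.0751]), 'dq': array([-0.0006, -0.0014,  0.0007,  0.0005,  0.002 ,  0.0004, -0.0006]), 'joint_efforts': array([  0.0012, -66.7853,   0.9853, -31.4452,  -0.0605,   0.0427,
         0.0001]), 'position': array([0.1453, 0.6074, 0.2509]), 'ee_rot': array([-0.368 , -3.1199,  0.0025]), 'force': array([0.9625, 0.5453, 0.4387]), 'ft_torque': array([ 0.0135,  0.0051, -0.014 ]), 'width': 1.0049563301212523}
{'intrinsics': array([[528.5027,   0.    , 281.1943],
       [  0.    , 528.5027, 211.3199],
       [  0.    ,   0.    ,   1.    ]]), 'dist_coeffs': array([-0.2066,  0.    ,  0.    ,  0.    ,  0.    ]), 'xyz': array([-0.0392, -0.7823,  0.8703]), 'orientation': array([-2.1586,  0.6363, -0.2883])}
{'intrinsics': array([[426.0799,   0.    , 275.5411],
       [  0.    , 426.0799, 210.2456],
       [  0.    ,   0.    ,   1.    ]]), 'dist_coeffs': array([-0.0086,  0.    ,  0.    ,  0.    ,  0.    ]), 'xyz': array([0.2534, 0.0542, 1.256 ]), 'orientation': array([-2.2533,  1.9499, -0.2115])}
```

View pics/scene0.png

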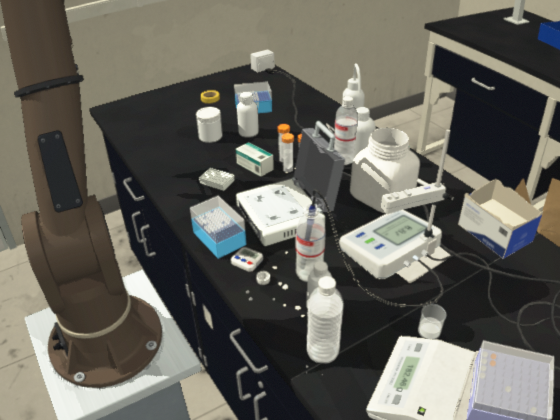

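View pics/top0.png

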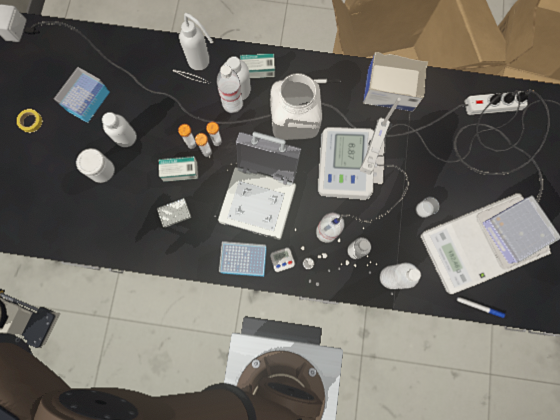

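```bash
cat > h.py <<'E'
from cell import *
import cv2,numpy as np
from scipy.spatial.transform import Rotation as R
np.set_printoptions(precision=4,suppress=True)
def ray(n,uv):
    c=camera_params(n); uv=np.array(uv,float).reshape(-1,1,2)
    p=cv2.undistortPoints(uv,c["intrinsics"],c["dist_coeffs"])[:,0]
    d=np.c_[p,np.ones(len(p))]@R.from_rotvec(c["orientation"]).as_matrix().T
    return c["xyz"],d
def onz(n,uv,z):
    o,d=ray(n,uv); return o+d*((z-o[2])/d[:,2])[:,None]
def proj(n,P):
    c=camera_params(n); r=R.from_rotvec(c["orientation"]).inv()
    return cv2.projectPoints(np.array(P,float).reshape(-1,3),r.as_rotvec(),-r.apply(c["xyz"]),c["intrinsics"],c["dist_coeffs"])[0][:,0]
def tri(a,b):
    (o1,d1),(o2,d2)=ray("top",a),ray("scene",b); out=[]
    for x,y in zip(d1,d2):
        t=np.linalg.lstsq(np.c_[x,-y],o2-o1,rcond=None)[0]; out.append((o1+t[0]*x+o2+t[1]*y)/2)
    return np.array(out)
def crop(n,u0,v0,w,h,s,f):
    cv2.imwrite(f"pics/{f}.png",cv2.resize(get_image(n)[v0:v0+h,u0:u0+w,::-1],None,fx=s,fy=s,interpolation=cv2.INTER_CUBIC))
E
python3 - <<'E'
from h import *
crop("top",150,130,200,150,4,"topc")
crop("scene",180,110,160,120,5,"scenec")
E
```

```text
(no output)
```

View pics/topc.png

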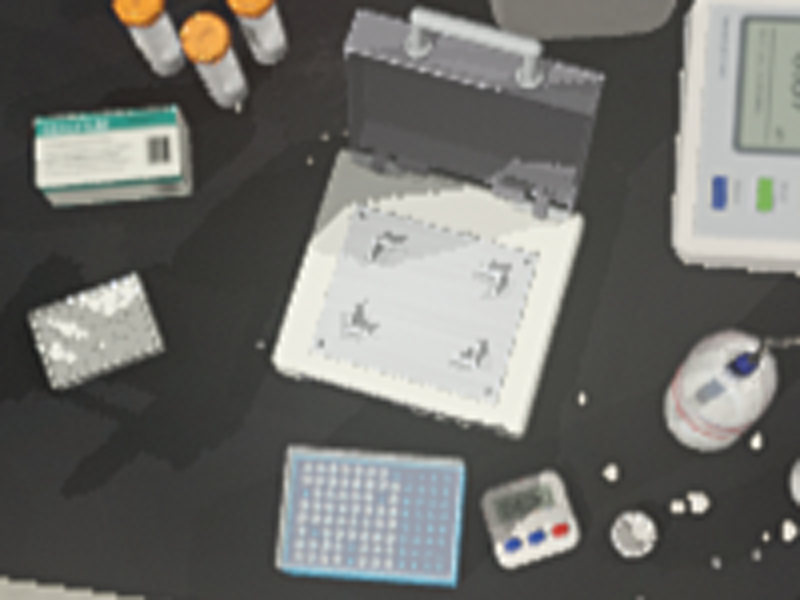

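View pics/scenec.png

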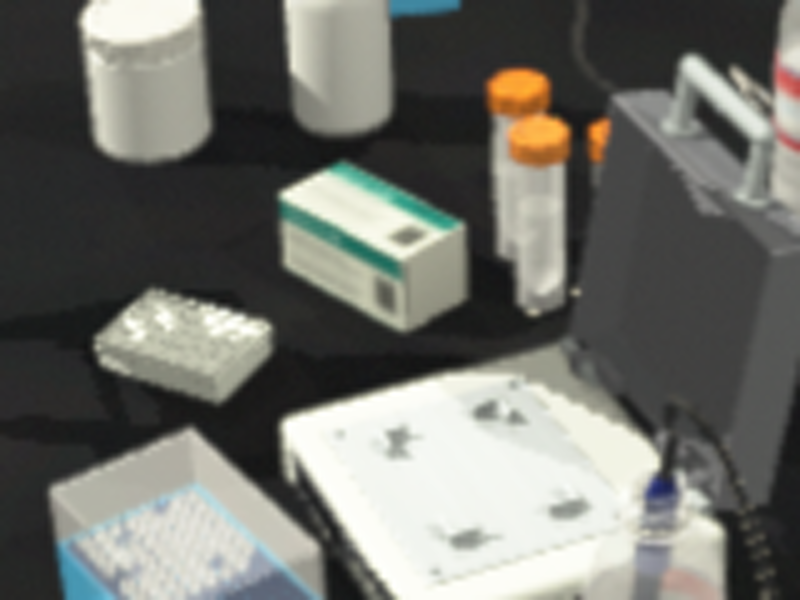

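Run:
```python
from h import *
f=lambda L:np.array(L,float)/4+[150,130]-0.375
im=get_image("top"); sub=im[190:235,150:200]; m=(sub.min(2)>75).astype(np.uint8)
n,l,s,c=cv2.connectedComponentsWithStats(m); k=1+np.argmax(s[1:,4])
cs=cv2.findContours((l==k).astype(np.uint8),0,1)[0][0].reshape(-1,2)+[150,190]
P=onz("top",cs,0.02)[:,:2].astype(np.float32); print("plate mask",cv2.minAreaRect(P))
C=onz("top",f([(30,313),(137,273),(163,350),(55,388)]),0.02)[:,:2]; print("plate hand",C.mean(0),C[0]-C[1],C[1]-C[2])
G=onz("top",f([(388,245),(493,275),(357,320),(472,352)]),0.050)[:,:2]; print("guides",G,"mean",G.mean(0))
W=onz("top",f([(342,152),(583,213),(275,362),(520,432)]),0.046)[:,:2]; print("case",W,W.mean(0),np.linalg.norm(W[0]-W[1]),np.linalg.norm(W[0]-W[2]),np.linalg.norm(W[2]-W[3]))
d=W[1]-W[0]; d2=W[3]-W[2]; print("yaw", [np.degrees(np.arctan2(e[0],-e[1])) for e in (d,d2,G[1]-G[0],G[3]-G[2])],[np.degrees(np.arctan2(e[1],e[0])) for e in (W[0]-W[2],W[1]-W[3],G[0]-G[2],G[1]-G[3])])
H=tri(f([(415,15),(540,49)]),np.array([(690,62),(768,133)])/5+[180,110]-.4); print("handle",H)
for nme,uv,z in [("tip",[(287,448),(463,460),(455,585),(278,572)],0.082),("timer",[(484,495),(552,472),(580,545),(510,570)],0.016),("cap",[(634,534)],0.014),("film",[(35,118),(178,105),(188,195),(45,205)],.052),("sample",[(735,362)],.2),("tubes",[(140,8),(207,36)],0.11)]:
    print(nme,onz("top",f(uv),z)[:,:2].tolist())
```

```text
plate mask ((0.4645870625972748, 0.38273927569389343), (0.06460562348365784, 0.08840855211019516), 30.229642868041992)
plate hand [0.4646 0.382 ] [-0.0414  0.0728] [0.0547 0.0299]
guides [[0.5531 0.1757]
 [0.5418 0.0966]
 [0.4945 0.1891]
 [0.4832 0.1033]] mean [0.5181 0.1412]
case [[0.6194 0.221 ]
 [0.5988 0.0379]
 [0.4562 0.2431]
 [0.4312 0.0609]] [0.5264 0.1407] 0.18422989058107853 0.16473917554471104 0.18390906190044293
yaw [np.float64(-6.425307619495363), np.float64(-7.813264051134097), np.float64(-8.07407715459439), np.float64(-7.526708987851629)] [np.float64(-7.709304379036989), np.float64(-7.802383118213394), np.float64(-12.882873118448487), np.float64(-6.556896975944195)]
handle [[0.6579 0.1641 0.2355]
 [0.6455 0.0823 0.2379]]
tip [[0.3915648522501979, 0.21892373037227647], [0.40084025747668556, 0.09699932837214624], [0.3153049466949166, 0.08972870707885293], [0.30665518847027134, 0.21060956940426656]]
timer [[0.38598759535281024, 0.08048373047533139], [0.4097563964790256, 0.033777802753274924], [0.3601135751625847, 0.006430554321376944], [0.3350746322297796, 0.05403996028512035]]
cap [[0.37378749247166987, -0.03141303030553498]]
film [[0.6107109306631221, 0.44933015716870606], [0.6359593642728268, 0.34644270125374027], [0.5687665224094052, 0.32652703975436065], [0.5461664250310905, 0.4287251958797952]]
sample [[0.47214735611043, -0.06792673093574438]]
tubes [[0.6853405221479432, 0.3725625100645389], [0.6713635754401486, 0.321374110807592]]
```

```bash
cat >> h.py <<'E'
def go(x,y,z,ang=None):
    """print shift in row units to reach TCP target, and turn units to put tool y at world angle ang (deg)"""
    s=observe(); r=R.from_rotvec(s["ee_rot"]); p=s["position"]
    yv=r.apply([0,1,0]); a=np.degrees(np.arctan2(yv[1],yv[0]))
    print("t",round(s["clock"],2),"p",p,"ya",round(a,2),"tilt",r.apply([0,0,1]).round(3),"F",s["force"].round(1),"w mm",round(s["width"]*92,1))
    print("units",(r.inv().apply(np.array([x,y,z])-p)/.04).round(2),"turn",None if ang is None else round(((a-ang+90)%180-90)/6,2))
E
python3 -m jog '[85,-0.8,-0.35,0.31,0,85,-0.8,-0.35,0.31,0,85,-0.8,-0.35,0.31,0,85,-0.8,-0.35,0.31,0,85,-0.8,-0.35,0.31,0,85,-0.8,-0.35,0.31,0,85,-0.8,-0.35,0.31,0,85,-0.8,-0.35,0.31,0,85,-0.8,-0.35,0.31,0,85,-0.8,-0.35,0.31,0,85,0,0,0,1,85,0,0,0,1,85,0,0,0,1,85,0,0,0,1,85,0,0,0,1,85,0,0,0,1,85,0,0,0,1,85,0,0,0,0]'
python3 -c "
from h import *
go(.479,.357,.1,29.8)"
```

```text
clock: 1.75
position: [0.4369, 0.3861, 0.1183]
ee_rot: [-1.508, -2.753, 0.001]
force: [0.0, -0.1, -0.2]
width: 0.927
t 1.75 p [0.4369 0.3861 0.1183] ya 32.57 tilt [-0.003  0.001 -1.   ] F [ 0.  -0.1 -0.2] w mm 85.3
units [-1.18  0.5   0.45] turn 0.46
```

```bash
python3 -m jog '[85,-0.6,0.25,0,0.46,85,-0.6,0.25,0,0,85,0,0,0.5,0,85,0,0,0,0]'
python3 -c "
from h import *
go(.479,.357,.027,29.8)
crop('scene',170,130,120,90,6,'s1')"
```

```text
clock: 2.08
position: [0.4792, 0.3567, 0.098]
ee_rot: [-1.552, -2.729, -0.001]
force: [-1.5, 0.8, -0.9]
width: 0.924
t 2.08 p [0.4792 0.3567 0.098 ] ya 30.74 tilt [-0.002  0.002 -1.   ] F [-1.5  0.8 -0.9] w mm 85.0
units [0.01 0.   1.78] turn 0.16
```

View pics/s1.png

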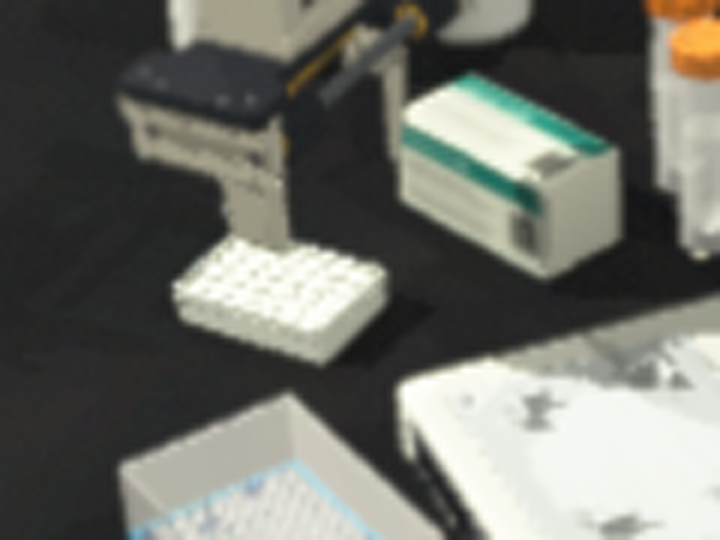

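```bash
python3 -m jog '[76,0,0,0,0.16,76,0,0,0.6,0,76,0,0,0.6,0,76,0,0,0.5,0,76,0,0,0,0]'
python3 -c "
from h import *
go(.479,.357,.027,29.8)"
```

```text
clock: 2.55
position: [0.4813, 0.3617, 0.0354]
ee_rot: [-1.568, -2.721, -0.017]
force: [-1.4, -0.5, -0.6]
width: 0.83
t 2.55 p [0.4813 0.3617 0.0354] ya 30.08 tilt [ 0.005  0.009 -1.   ] F [-1.4 -0.5 -0.6] w mm 76.3
units [-0.08 -0.11  0.21] turn 0.05
```

```bash
python3 -m jog '[76,-0.08,-0.11,0.19,0,76,0,0,0,0,56,0,0,0,0,56,0,0,0,0,56,0,0,0,0,56,0,0,0,0]' 3
python3 -c "
from h import *
go(.479,.357,.027,29.8)"
```

```text
clock: 3.05
position: [0.4795, 0.3593, 0.0325]
ee_rot: [-1.564, -2.724, -0.025]
force: [-0.4, 0.6, -0.9]
width: 0.629
t 3.05 p [0.4795 0.3593 0.0325] ya 30.27 tilt [ 0.008  0.014 -1.   ] F [-0.4  0.6 -0.9] w mm 57.9
units [-0.04 -0.04  0.14] turn 0.08
```

```bash
python3 -m jog '[56,0,0,-0.2,0,56,0.03,0,-0.2,0,56,0.05,0,-0.2,0,56,0,0,0,0]' 3
python3 -c "
from h import *
go(.479,.357,.027,29.8)
crop('scene',190,150,80,60,6,'s2')"
```

```text
clock: 3.38
position: [0.4782, 0.3623, 0.0603]
ee_rot: [1.565, 2.724, 0.027]
force: [0.2, 0.9, -0.6]
width: 0.628
t 3.38 p [0.4782 0.3623 0.0603] ya 30.25 tilt [ 0.009  0.015 -1.   ] F [ 0.2  0.9 -0.6] w mm 57.7
units [-0.13 -0.06  0.83] turn 0.07
```

View pics/s2.png

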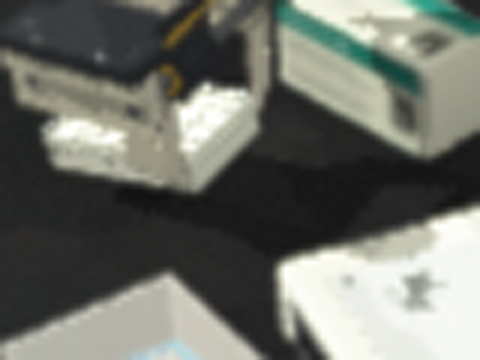

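```bash
cat >> h.py <<'E'
def side(uv,half=.029,n="scene"):
    """scene pixels -> (along tool x, height) mm rel to TCP / bench, on the plate side facing the camera"""
    s=observe(); r=R.from_rotvec(s["ee_rot"]); v=r.apply([0,1,0]); u=r.apply([1,0,0]); o,d=ray(n,uv)
    q=s["position"]-half*v*np.sign(v@(s["position"]-o)); t=((q-o)@v)/(d@v); P=o+d*t[:,None]
    return np.c_[(P-s["position"])@u,P[:,2]]*1000
E
python3 - <<'E'
from h import *
print(side(np.array([(190,190),(50,168),(46,130),(258,130)])/6+[190,150]-.4))
E
```

```text
[[ -9.008   29.953 ]
 [ 72.2285  18.1794]
 [ 71.5263  40.5648]
 [-50.2528  76.0538]]
```

```bash
python3 -m jog '[56,0,0,-1,0,56,0,0,-1,0,56,0,0,0,0,56,0,0,0,0]' 3
python3 - <<'E'
from h import *
go(.479,.357,.1,29.8)
im=get_image("scene"); cv2.imwrite("pics/raw.png",im[:,:,::-1])
# plate side corners expected at several tilts, for comparison with mask extent
c=proj("scene",[observe()["position"]])[0]; print(c)
x0,y0=int(c[0])-45,int(c[1])-35; cv2.imwrite("pics/s3.png",cv2.resize(im[y0:y0+75,x0:x0+100,::-1],None,fx=6,fy=6)); print(x0,y0)
E
```

```text
clock: 3.77
position: [0.4761, 0.3602, 0.1413]
ee_rot: [-1.564, -2.724, -0.02]
force: [-0.6, 0.5, -2.1]
width: 0.631
t 3.77 p [0.4761 0.3602 0.1413] ya 30.28 tilt [ 0.006  0.011 -1.   ] F [-0.6  0.5 -2.1] w mm 58.0
units [-0.11  0.01  1.03] turn 0.08
[220.6079 141.8424]
175 106
```

View pics/s3.png

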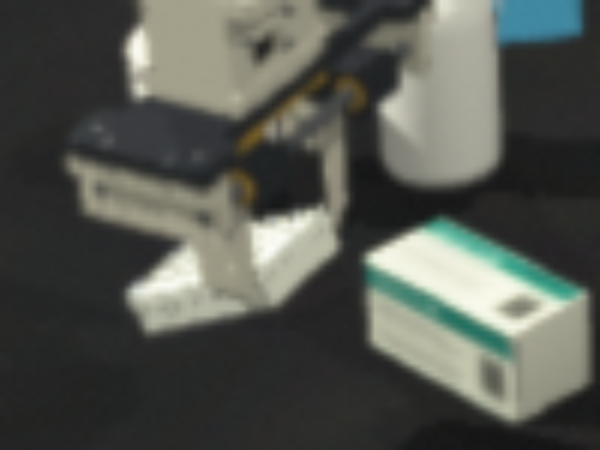

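```bash
python3 - <<'E'
from h import *
print(side(np.array([(265,307),(150,335),(128,295)])/6+[175,106]-.4))
E
python3 -m jog '[56,0,0,-1,0,56,0,0,-1,0,56,0,0,0,0,56,0,0,0,0,56,0,0,0,0]' 3
python3 - <<'E'
from h import *
go(.479,.357,.1,29.8)
im=get_image("scene")
c=proj("scene",[observe()["position"]])[0]
x0,y0=int(c[0])-45,int(c[1])-35; cv2.imwrite("pics/s4.png",cv2.resize(im[y0:y0+75,x0:x0+75,::-1],None,fx=6,fy=6)); print(x0,y0)
E
```

```text
[[ -9.8237 112.5417]
 [ 57.675   78.7313]
 [ 67.5918  98.2481]]
clock: 4.23
position: [0.4741, 0.3582, 0.2195]
ee_rot: [-1.563, -2.723, -0.009]
force: [0.2, 0.6, -0.8]
width: 0.631
t 4.23 p [0.4741 0.3582 0.2195] ya 30.29 tilt [ 0.001  0.006 -1.   ] F [ 0.2  0.6 -0.8] w mm 58.0
units [-0.1   0.08  2.99] turn 0.08
172 82
```

View pics/s4.png

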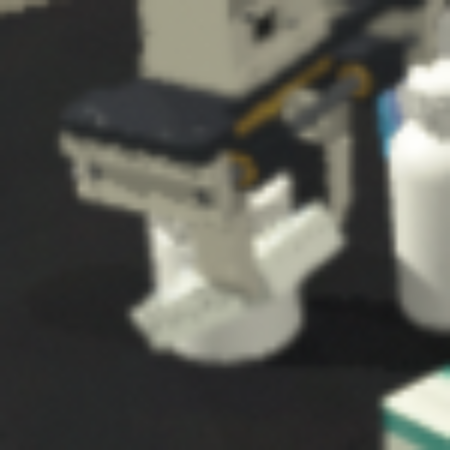

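```bash
python3 - <<'E'
from h import *
print(side(np.array([(260,300),(155,350),(133,317)])/6+[172,82]-.4))
E
python3 -m jog '[56,0,0,0.8,0,56,0,0,0.8,0,56,0,0,0,0,56,0,0,-0.8,0,56,0,0,-0.8,0,56,0,0,0,0,56,0,0,0.8,0,56,0,0,0.8,0,56,0,0,0,0,56,0,0,-0.8,0,56,0,0,-0.8,0,56,0,0,0,0,56,0,0,0,0]' 3
python3 - <<'E'
from h import *
go(.479,.357,.1,29.8)
im=get_image("scene")
c=proj("scene",[observe()["position"]])[0]
x0,y0=int(c[0])-45,int(c[1])-35; cv2.imwrite("pics/s5.png",cv2.resize(im[y0:y0+75,x0:x0+75,::-1],None,fx=6,fy=6)); print(x0,y0)
E
```

```text
[[ -7.7384 192.2982]
 [ 53.2108 151.9535]
 [ 63.4683 166.6952]]
clock: 5.37
position: [0.4699, 0.354, 0.2167]
ee_rot: [-1.562, -2.717, 0.025]
force: [-1.0, -0.4, -1.1]
width: 0.631
t 5.37 p [0.4699 0.354  0.2167] ya 30.19 tilt [-0.015 -0.01  -1.   ] F [-1.  -0.4 -1.1] w mm 58.1
units [-0.05  0.29  2.91] turn 0.06
172 83
```

View pics/s5.png

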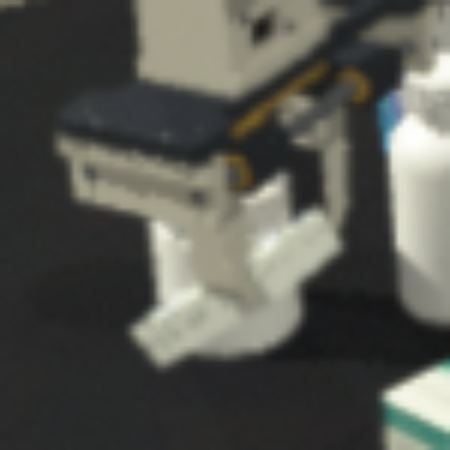

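```bash
cat >> h.py <<'E'
def tilt():
    """plate tilt in the grip from its lowest bright corner in the scene picture"""
    im=get_image("scene").astype(int); p=observe()["position"]; c=proj("scene",[p])[0]
    x0,y0=int(c[0])-40,int(c[1])+5; s=im[y0:y0+42,x0:x0+58]
    m=((s.min(2)>95)).astype(np.uint8); n,l,st,_=cv2.connectedComponentsWithStats(m); k=1+np.argmax(st[1:,4])
    cs=cv2.findContours((l==k).astype(np.uint8),0,1)[0][0].reshape(-1,2)+[x0,y0]
    q=side(cs.astype(float)); i=np.argsort(q[:,1])[:5]; b=q[i].mean(0); d=b-[0,p[2]*1000-18]
    j=np.argsort(-q[:,0])[:4]
    print("t",observe()["clock"],"tcp",p,"low",b,"fwd",q[j].mean(0),"r",np.hypot(*d),"tilt",np.degrees(np.arctan2(-d[1],d[0]))-9.8,"box",cs.min(0),cs.max(0),"w",observe()["width"]*92)
E
python3 - <<'E'
from h import *
print(side(np.array([(260,305),(160,367),(133,328)])/6+[172,83]-.4))
E
python3 -m jog '[56,0,0,0.1,0,56,0,0.05,0.2,0,56,0,0.05,0.25,0,56,0,0.05,0.25,0,56,0,0.05,0.25,0,56,0,0,0.25,0,56,0,0,0.25,0,56,0,0,0.25,0,56,0,0,0.2,0,56,0,0,0.1,0,56,0,0,0,0]' 3
python3 -c "
from h import *
tilt()"
```

```text
[[ -9.2125 190.1908]
 [ 49.2732 144.4942]
 [ 62.1083 161.5243]]
clock: 6.33
position: [0.474, 0.3554, 0.1192]
ee_rot: [-1.562, -2.714, 0.037]
force: [-0.1, -0.4, -0.5]
width: 0.627
t 6.3833 tcp [0.4741 0.3555 0.1196] low [47.5635 52.0547] fwd [58.9465 63.0939] r 68.69733547354232 tilt 36.382511066651446 box [199 154] [231 172] w 58.360652497342784
```

```bash
python3 -m jog '[56,0.5,0,-0.85,0,56,0.5,0,-0.85,0,56,0.25,0,0,0,56,0.1,0,0,0,56,0,0,0,0,56,-0.05,0,0.05,0,56,-0.1,0,0.15,0,56,-0.15,0,0.2,0,56,-0.2,0,0.2,0,56,-0.2,0,0.2,0,56,-0.2,0,0.2,0,56,-0.2,0,0.2,0,56,-0.15,0,0.2,0,56,-0.1,0,0.1,0,56,0,0,0,0]' 3
python3 -c "
from h import *
tilt()"
```

```text
clock: 7.63
position: [0.4785, 0.3433, 0.121]
ee_rot: [-1.577, -2.707, 0.047]
force: [-0.6, 0.0, 0.3]
width: 0.632
t 7.6833 tcp [0.4783 0.3438 0.1213] low [41.073  48.1505] fwd [53.2088 58.6303] r 68.7930421357447 tilt 43.54092794814005 box [204 155] [241 176] w 58.166149561743545
```

```bash
python3 -m jog '[56,0.5,0,-0.85,0,56,0.5,0,-0.85,0,56,0.2,0,0,0,56,0,0,0,0,56,0.5,0,-0.85,0,56,0.5,0,-0.85,0,56,0.2,0,0,0,56,0,0,0,0,56,0.5,0,-0.85,0,56,0.5,0,-0.85,0,56,0.2,0,0,0,56,0,0,0,0]' 3
python3 -m jog '[56,-0.1,0,0.1,0,56,-0.2,0,0.3,0,56,-0.25,0,0.4,0,56,-0.25,0,0.4,0,56,-0.25,0,0.4,0,56,-0.25,0,0.4,0,56,-0.25,0,0.4,0,56,-0.25,0,0.4,0,56,-0.25,0,0.4,0,56,-0.25,0,0.4,0,56,-0.25,0,0.4,0,56,-0.25,0,0.4,0,56,-0.15,0,0.3,0,56,-0.1,0,0.2,0,56,0,0,0.1,0,56,0,0,0,0]' 3
python3 -c "
from h import *
tilt()"
```

```text
clock: 8.68
position: [0.41, 0.4737, 0.3251]
ee_rot: [-1.579, -2.705, 0.06]
force: [-0.8, 0.0, -2.0]
width: 0.629
clock: 10.02
position: [0.4677, 0.3167, 0.0945]
ee_rot: [-1.611, -2.687, 0.116]
force: [-0.6, 0.2, -0.7]
width: 0.635
t 10.0667 tcp [0.4678 0.3168 0.095 ] low [120.3324 -75.2106] fwd [124.3611 -72.0374] r 194.00814520351176 tilt 41.8660520094719 box [190 195] [234 210] w 58.0917062449062
```

```bash
sed -i 's/s=im\[y0:y0+42,x0:x0+58\]/s=im[y0:y0+34,x0:x0+58]/; s/m=((s.min(2)>95)).astype(np.uint8)/g=np.stack(np.meshgrid(np.arange(x0,x0+58),np.arange(y0,y0+34)),-1).reshape(-1,2).astype(float); w=side(g); w=(np.hypot(w[:,0],w[:,1]-p[2]*1000+18)<88).reshape(34,58); m=((s.min(2)>95)\&w).astype(np.uint8)/' h.py
python3 -m jog '[56,0.1,0,0,0,56,0.25,0,0,0,56,0.35,0,-0.1,0,56,0.35,0,-0.1,0,56,0.25,0,-0.1,0,56,0.1,0,0,0,56,0,0,0,0]' 3
python3 -c "
from h import *
tilt(); go(.46,.38,.1,30)"
```

```text
clock: 10.65
position: [0.4381, 0.3781, 0.1095]
ee_rot: [-1.602, -2.692, 0.103]
force: [-0.7, 0.3, -0.9]
width: 0.628
t 10.7 tcp [0.4383 0.3778 0.1096] low [29.4105 28.3006] fwd [42.1753 36.5496] r 69.77969238021653 tilt 55.27220170516192 box [190 158] [216 182] w 58.2286547103471
t 10.7 p [0.4383 0.3778 0.1096] ya 28.44 tilt [-0.039 -0.053 -0.998] F [-0.2  0.  -0.6] w mm 58.2
units [-0.2   0.52  0.21] turn -0.26
```

```bash
python3 -m jog '[56,0.75,0,-0.65,0,56,0.75,0,-0.65,0,56,0.4,0,0,0,56,0.15,0,0,0,56,0,0,0,0,56,-0.1,0,0,0,56,-0.25,0,0.1,0,56,-0.35,0,0.2,0,56,-0.35,0,0.2,0,56,-0.25,0,0.2,0,56,-0.1,0,0.2,0,56,0.75,0,-0.65,0,56,0.75,0,-0.65,0,56,0.4,0,0,0,56,0.15,0,0,0,56,0,0,0,0]' 3
python3 -m jog '[56,-0.1,0,0,0,56,-0.25,0,0.1,0,56,-0.35,0,0.2,0,56,-0.35,0,0.2,0,56,-0.35,0,0.2,0,56,-0.25,0,0.2,0,56,-0.1,0,0.2,0,56,0,0,0.2,0,56,0,0,0.1,0,56,0,0,0,0]' 3
python3 -c "
from h import *
tilt(); go(.46,.38,.1,30)"
```

```text
clock: 12.03
position: [0.4002, 0.4524, 0.1649]
ee_rot: [1.644, 2.673, -0.134]
force: [0.5, -0.9, -1.1]
width: 0.632
clock: 12.87
position: [0.4353, 0.3644, 0.1021]
ee_rot: [1.66, 2.659, -0.152]
force: [-0.6, 0.7, 0.1]
width: 0.631
t 12.9167 tcp [0.4352 0.3647 0.1024] low [15.475  14.9169] fwd [28.2076 89.2157] r 71.16891030674213 tilt 67.64122096357156 box [193 162] [218 191] w 58.08353828889226
t 12.92 p [0.4352 0.3647 0.1024] ya 25.96 tilt [-0.048 -0.083 -0.995] F [ 0.8 -0.8 -0.6] w mm 58.1
units [ 0.07  0.73 -0.  ] turn -0.67
```

```bash
python3 -m jog '[56,0,0,0.15,0,56,0,0,0.15,0,56,0,0,0.05,0,56,0.15,0,0,0,56,0.2,0,0,0,56,0.2,0,0,0,56,0.2,0,0.02,0,56,0.2,0,0.02,0,56,0.2,0,0.02,0,56,0.2,0,0.02,0,56,0.2,0,0.02,0,56,0.1,0,0,0]' 3
python3 -c "
from h import *
tilt(); go(.46,.38,.1,30)"
```

```text
clock: 13.92
position: [0.4004, 0.4335, 0.0803]
ee_rot: [1.651, 2.666, -0.144]
force: [-0.2, -0.2, 0.5]
width: 0.633
t 13.9667 tcp [0.4    0.4342 0.0803] low [-26.8167   8.5087] fwd [27.9822 68.5299] r 60.14138477355839 tilt 106.68059591337783 box [173 162] [203 188] w 57.74177971626839
t 13.97 p [0.4    0.4342 0.0803] ya 26.4 tilt [-0.046 -0.079 -0.996] F [-0.6  1.4 -0.5] w mm 57.7
units [-1.91  0.7  -0.45] turn -0.6
```

```bash
python3 -m jog '[56,0.14,0,0.1,0,56,0.14,0,0.12,0,56,0.14,0,0.12,0,56,0.12,0,0.14,0,56,0.12,0,0.14,0,56,0.1,0,0.14,0,56,0.08,0,0.14,0,56,0.05,0,0.12,0,56,0,0,0,0]' 3
python3 -c "
from h import *
tilt(); go(.46,.38,.1,30)"
```

```text
clock: 14.72
position: [0.38, 0.466, 0.0328]
ee_rot: [1.65, 2.667, -0.144]
force: [-0.6, -0.1, 0.6]
width: 0.627
t 14.7667 tcp [0.3802 0.4658 0.0332] low [-36.1294   8.6657] fwd [29.5694 18.6345] r 36.71958762979438 tilt 159.91376646759267 box [164 173] [194 188] w 58.17251332269019
t 14.77 p [0.3802 0.4658 0.0332] ya 26.39 tilt [-0.047 -0.079 -0.996] F [-0.3 -1.  -0.5] w mm 58.2
units [-2.89  0.7  -1.59] turn -0.6
```

```bash
python3 -m jog '[56,0.02,0,0.08,0,56,0,0,0,0,60,0,0,0,0,66,0,0,0,0,76,0,0,0,0,76,0,0,-0.3,0,76,0,0,-0.6,0,76,0,0,-0.8,0,76,0,0,-0.8,0,76,0,0,-0.8,0,76,0,0,0,0]' 3
python3 - <<'E'
from h import *
go(.46,.38,.1,30)
a=get_image("top"); b=get_image("scene")
o=np.hstack([cv2.resize(a[180:260,110:210,::-1],None,fx=4,fy=4),cv2.resize(b[140:220,130:230,::-1],None,fx=4,fy=4)])
cv2.imwrite("pics/c1.png",o)
E
```

```text
clock: 15.68
position: [0.3877, 0.474, 0.1704]
ee_rot: [1.655, 2.662, -0.149]
force: [1.8, -0.3, -0.1]
width: 0.828
t 15.68 p [0.3877 0.474  0.1704] ya 26.13 tilt [-0.047 -0.082 -0.995] F [ 1.8 -0.3 -0.1] w mm 76.1
units [-2.81  0.72  1.86] turn -0.65
```

View pics/c1.png

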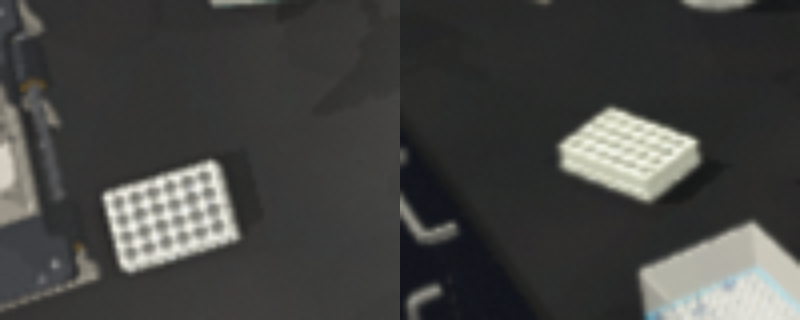

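```bash
cat >> h.py <<'E'
def plate(u0,v0,w,h,z=.02,thr=95):
    im=get_image("top"); s=im[v0:v0+h,u0:u0+w]; m=(s.min(2)>thr).astype(np.uint8)
    m=cv2.morphologyEx(m,cv2.MORPH_CLOSE,np.ones((5,5),np.uint8))
    n,l,st,_=cv2.connectedComponentsWithStats(m); k=1+np.argmax(st[1:,4])
    cs=cv2.findContours((l==k).astype(np.uint8),0,1)[0][0].reshape(-1,2)+[u0,v0]
    P=onz("top",cs.astype(float),z)[:,:2]; r=cv2.minAreaRect((P*1000).astype(np.float32)); print("rect",r,st[k]); return r
E
python3 - <<'E'
from h import *
r=plate(133,210,45,45); B=cv2.boxPoints(r); print(B); c=np.array(r[0])/1000
e=B[1]-B[0]; e2=B[2]-B[1]; s=e if np.linalg.norm(e)<np.linalg.norm(e2) else e2; a=np.degrees(np.arctan2(s[1],s[0])); print(a)
go(c[0]+.001,c[1]+.001,.1,a)
E
```

```text
rect ((393.0118713378906, 432.5035705566406), (64.78974914550781, 89.94682312011719), 25.355758666992188) [  3  10  34  28 660]
[[344.4784 459.2718]
 [382.997  377.9899]
 [441.5453 405.7353]
 [403.0267 487.0172]]
25.355764
t 15.83 p [0.3851 0.4715 0.164 ] ya 26.13 tilt [-0.052 -0.089 -0.995] F [-0.4 -0.3 -1. ] w mm 75.8
units [-0.86 -0.08  1.66] turn 0.13
```

```bash
python3 -m jog '[76,-0.76,-0.05,0.75,0.12,76,0,0,0.75,0,76,0,0,0,0,76,0,0,0,0]' 10
python3 -c "
from h import *
go(.395,.437,.033,25.4)"
```

```text
clock: 16.17
position: [0.3922, 0.4364, 0.1033]
ee_rot: [1.67, 2.652, -0.167]
force: [0.8, -0.5, 1.2]
width: 0.827
t 16.17 p [0.3922 0.4364 0.1033] ya 25.45 tilt [-0.054 -0.092 -0.994] F [ 0.8 -0.5  1.2] w mm 76.1
units [0.09 0.22 1.74] turn 0.01
```

```bash
python3 -m jog '[76,0.09,0.2,0.85,0,76,0,0,0.7,0,76,0,0,0,0,76,0,0,0,0]' 10
python3 -c "
from h import *
go(.395,.437,.033,25.4)"
```

```text
clock: 16.5
position: [0.3949, 0.4396, 0.0419]
ee_rot: [1.669, 2.654, -0.166]
force: [0.5, -0.0, 0.3]
width: 0.827
t 16.5 p [0.3949 0.4396 0.0419] ya 25.52 tilt [-0.054 -0.091 -0.994] F [ 0.5 -0.   0.3] w mm 76.1
units [-0.05 -0.01  0.23] turn 0.02
```

```bash
python3 -m jog '[76,-0.03,0,0.24,0,76,0,0,0,0,54,0,0,0,0,54,0,0,0,0,54,0,0,0,0,54,0,0,0,0,54,0,0,-0.6,0,54,0,0,-0.9,0,54,0,0,-0.9,0,54,0,0,-0.9,0,54,0,0,0,0]' 15
python3 - <<'E'
from h import *
n=np.array([.518,.141]); go(n[0],n[1],.17,-7.7)
E
```

```text
clock: 17.42
position: [0.4027, 0.4513, 0.1744]
ee_rot: [1.668, 2.654, -0.161]
force: [0.8, 1.2, 0.4]
width: 0.632
t 17.42 p [0.4027 0.4513 0.1744] ya 25.56 tilt [-0.053 -0.088 -0.995] F [0.8 1.2 0.4] w mm 58.2
units [-8.22 -0.73  0.64] turn 5.54
```

```bash
python3 -m jog '[54,-0.3,0,0,0.95,54,-0.3,0,0,0.95,54,-0.3,0,0,0.95,54,-0.3,0,0,0.95,54,-0.3,0,0,0.95,54,-0.3,0,0,0.8,54,0,0,0,0,54,0,0,0,0]'
python3 - <<'E'
from h import *
go(.512,.142,.17,-7.7)
E
```

```text
clock: 18.08
position: [0.4183, 0.3822, 0.1855]
ee_rot: [2.364, 2.021, -0.133]
force: [-0.1, -0.5, -0.4]
width: 0.634
t 18.08 p [0.4183 0.3822 0.1855] ya -9.02 tilt [-0.047 -0.077 -0.996] F [-0.1 -0.5 -0.4] w mm 58.3
units [-5.52  3.27  0.74] turn -0.22
```

```bash
python3 -m jog '[54,-0.75,0.4,0.05,-0.22,54,-0.75,0.4,0.05,0,54,-0.75,0.4,0.05,0,54,-0.75,0.4,0.05,0,54,-0.75,0.4,0.05,0,54,-0.75,0.4,0.05,0,54,-0.5,0.4,0.05,0,54,0,0,0,0,54,0,0,0,0]'
python3 - <<'E'
from h import *
go(.512,.142,.13,-7.7)
E
```

```text
clock: 18.83
position: [0.5089, 0.1719, 0.1833]
ee_rot: [2.298, 2.102, -0.124]
force: [0.5, 0.5, -0.3]
width: 0.631
t 18.83 p [0.5089 0.1719 0.1833] ya -5.18 tilt [-0.042 -0.072 -0.997] F [ 0.5  0.5 -0.3] w mm 58.0
units [-0.64  0.19  1.38] turn 0.42
```

Run:
```python
from h import *
a=cv2.imread("pics/top0.png"); b=get_image("scene")[:,:,::-1]
c=proj("scene",[observe()["position"]])[0]; x0,y0=int(c[0])-25,int(c[1])-18; print(x0,y0)
f=lambda i:cv2.resize(i,None,fx=7,fy=7,interpolation=cv2.INTER_CUBIC)
cv2.imwrite("pics/c2.png",np.hstack([f(a[178:232,225:290]),f(b[y0:y0+54,x0:x0+49])]))
```

```text
241 137
```

View pics/c2.png

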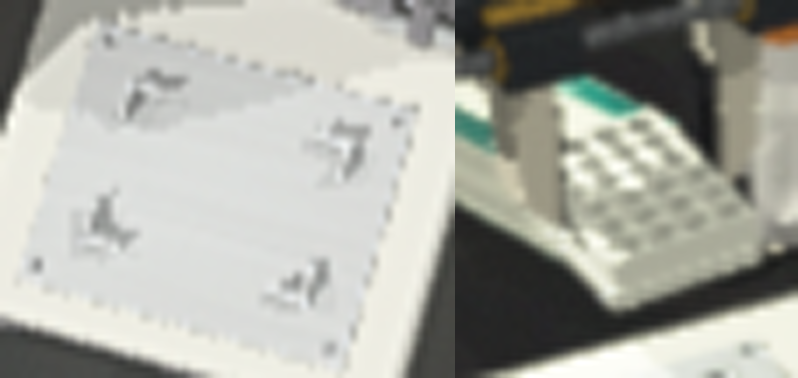

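Run:
```python
from h import *
g=onz("top",[(256.6,204.4),(256.5,204.1)],.052); d=onz("top",[(255.7,205.0)],.048); print("nest",g,d)
uv=np.array([(605,280),(762,222),(617,308),(765,255)],float); uv[:,0]=241+(uv[:,0]-455)/7-.43; uv[:,1]=137+uv[:,1]/7-.43
s=observe(); r=R.from_rotvec(s["ee_rot"])
o,dd=ray("scene",uv)
# cast on the plate's end plane: solve in tool frame with z of top/bottom faces = tcp+13.5 / 33.5 mm ahead
T=r.inv()
oo=T.apply(o-s["position"]); dr=T.apply(dd); z=np.array([.0135,.0135,.0335,.0335]); t=(z-oo[2])/dr[:,2]; print((oo+dr*t[:,None])*1000)
```

```text
nest [[0.5168 0.1406 0.052 ]
 [0.5176 0.141  0.052 ]] [[0.5155 0.1432 0.048 ]]
[[-66.9764 -43.4039  13.5   ]
 [-56.9027  20.7852  13.5   ]
 [-54.0936 -33.6346  33.5   ]
 [-45.9577  27.2749  33.5   ]]
```

Run:
```python
from h import *
uv=np.array([(605,280),(617,308),(762,222),(765,255)],float); uv[:,0]=241+(uv[:,0]-455)/7-.43; uv[:,1]=137+uv[:,1]/7-.43
s=observe(); print(s["position"],s["ee_rot"]); r=R.from_rotvec([2.298,2.102,-.124]); p=np.array([.5089,.1719,.1833])
o,dd=ray("scene",uv); T=r.inv(); oo=T.apply(o-p); dr=T.apply(dd)
t=(np.array([-.029,-.029,.029,.029])-oo[1])/dr[:,1]; print((oo+dr*t[:,None])*1000)
im=get_image("scene").astype(int); g=im.min(2)
print(g[168:184,258:292:1])
```

```text
[0.5091 0.1717 0.1834] [ 2.2977  2.1013 -0.1233]
[[-35.4511 -29.      33.0339]
 [-44.4451 -29.      39.6177]
 [-41.2852  29.      23.0532]
 [-43.1216  29.      35.2671]]
[[156 168 164 160 153 141 140 155 155 139 140 154 170 170 160 154 146 134
  139 160 170 162 160 160 159 158 158 149 149 174 192 173 140 132]
 [144 184 185 162 146 134 139 164 174 166 158 149 139 138 149 160 150 143
  154 166 163 157 154 154 154 155 154 139 128 127 133 128 120 118]
 [166 219 232 200 167 150 150 157 154 154 156 148 134 137 156 170 167 159
  156 155 155 154 154 154 154 154 148 134 123 115 115 116 115 110]
 [193 186 229 240 223 165 150 139 134 149 164 157 152 153 159 157 155 154
  154 153 152 154 153 156 158 153 137 122 130 120 106 105  96  70]
 [216 208 220 235 234 192 171 153 142 156 167 163 159 154 154 153 153 153
  153 154 155 157 156 160 169 159 127 111 147 131  77  57  43  34]
 [218 218 212 220 233 235 223 203 165 160 156 155 155 153 153 153 154 154
  157 155 157 166 162 153 155 149 116  66  61  55  36  31  31  35]
 [197 219 218 210 212 213 196 165 156 153 154 153 154 154 155 157 156 158
  166 161 
[... 626 characters left out ...]
  37  45  88 155 192 162 155 152 140 131 112  88  62  52  43  38  39
   37  39  39  39  40  42  45  48  59  74  92 113 140 165 188 211]
 [ 35  33  36  55 120 170 147 141 132  89  61  50  44  38  38  38  38  39
   39  40  42  47  56  71  84 102 130 151 176 204 222 225 225 219]
 [ 35  36  36  38  55  80  84  66  58  44  37  35  36  35  37  38  41  44
   51  64  83 100 129 149 165 188 221 224 225 228 228 228 229 227]
 [ 36  35  35  35  35  38  41  37  36  36  35  36  37  38  44  55  70  90
  113 141 165 188 221 224 225 226 228 229 229 229 229 229 228 228]
 [ 37  36  37  36  35  35  35  35  38  41  43  51  63  81 100 130 149 175
  204 222 225 227 229 229 229 229 229 229 229 229 229 229 229 228]]
```

Run:
```python
from h import *
uv=np.array([(263.3,175),(263.6,180.8),(285,169),(284.3,174.4)],float)
s=observe(); r=R.from_rotvec(s["ee_rot"]); p=s["position"]
o,dd=ray("scene",uv); T=r.inv(); oo=T.apply(o-p); dr=T.apply(dd)
t=(np.array([-.029,-.029,.029,.029])-oo[1])/dr[:,1]; print((oo+dr*t[:,None])*1000)
go(.517,.142,.13,-7.7)
```

```text
[[-45.1492 -29.      24.1959]
 [-45.4463 -29.      40.0126]
 [-45.9358  29.      23.096 ]
 [-41.6543  29.      40.1956]]
t 18.93 p [0.5085 0.1727 0.1832] ya -5.13 tilt [-0.042 -0.072 -0.997] F [-0.2 -0.  -1. ] w mm 58.0
units [-0.65  0.33  1.37] turn 0.43
```

```bash
python3 -m jog '[54,-0.6,0.28,0.5,0.43,54,0,0,0.6,0,54,0,0,0.4,0,54,0,0,0,0,54,0,0,0,0]'
python3 - <<'E'
from h import *
go(.517,.146,.1,-7.7)
E
```

```text
clock: 19.35
position: [0.515, 0.1529, 0.1234]
ee_rot: [2.328, 2.07, -0.116]
force: [-0.1, -0.0, 0.5]
width: 0.631
t 19.35 p [0.515  0.1529 0.1234] ya -6.79 tilt [-0.039 -0.068 -0.997] F [-0.1 -0.   0.5] w mm 58.0
units [-0.12  0.09  0.59] turn 0.15
```

```bash
python3 -m jog '[54,-0.12,0.07,0.3,0.16,54,0,0,0.15,0,54,0,0,0,0,54,0,0,0,0]'
python3 - <<'E'
from h import *
go(.517,.146,.085,-7.7)
g=get_image("scene").astype(int).min(2)
c=proj("scene",[observe()["position"]])[0]; print(c); x0,y0=int(c[0])-5,int(c[1])+5
print(x0,y0); print(g[y0:y0+24,x0:x0+34])
E
```

```text
clock: 19.68
position: [0.5171, 0.1501, 0.1059]
ee_rot: [2.34, 2.056, -0.111]
force: [0.6, -0.6, -0.6]
width: 0.629
t 19.68 p [0.5171 0.1501 0.1059] ya -7.46 tilt [-0.037 -0.065 -0.997] F [ 0.6 -0.6 -0.6] w mm 57.9
units [-0.07  0.02  0.53] turn 0.04
[274.2462 184.7244]
269 189
[[153 185 233 238 221 172 153 155 165 154 147 149 151 151 153 143 107  84
  109 135 163 207 227 231 231 231 230 230 228 225 216 208 179 115]
 [186 175 177 201 218 194 174 152 158 170 168 166 157 143 136 141 147 122
  117 142 185 226 231 231 231 230 230 230 230 229 226 221 211 173]
 [173 153 141 172 222 233 219 188 174 151 147 156 153 139 137 145 161 156
  142 159 195 228 231 230 231 231 230 230 230 230 230 229 227 212]
 [170 160 150 161 176 174 165 161 153 139 138 154 166 161 156 154 149 155
  176 206 227 228 230 230 231 231 231 230 230 230 229 230 229 224]
 [172 167 158 152 142 135 150 164 155 146 156 166 162 159 156 147 135 143
  167 193 206 209 222 229 230 230 230 229 229 229 230 230 229 227]
 [151 153 156 152 139 138 155 175 169 160 153 141 139 151 162 155 147 156
  167 165 156 152 178 215 219 220 219 219 
[... 1863 characters left out ...]
 201 184 162 162 157 151 149 126 116 122 126 123 125 132 147 150 148
  147 147 139 126 117 113 126 149 160 160 162 165 164 164 166 169]
 [209 203 184 168 179 170 139 123 120 124 133 145 146 146 146 148 149 149
  146 145 141 137 129 129 136 150 158 150 153 161 163 164 163 166]
 [208 209 197 182 202 205 191 153 136 144 147 148 148 148 147 148 146 148
  145 137 136 148 157 163 156 145 144 145 146 152 160 163 164 164]
 [208 211 215 212 212 220 226 212 170 151 148 148 147 147 147 147 147 144
  134 122 133 147 144 145 146 143 144 144 145 147 152 160 163 162]
 [215 221 229 229 227 228 230 228 213 171 150 148 147 148 147 147 146 140
  126 123 127 142 142 145 146 142 139 145 145 146 146 151 159 158]]
```

```bash
python3 -m jog '[54,-0.1,0,0.1,0.04,54,0,0,0.1,0,54,0,0,0,0,54,0,0,0,0]'
python3 -c "
from h import *
go(.517,.146,.085,-7.7)"
python3 -m jog '[54,0,0,0.12,0,54,0,0,0.1,0,54,0,0,0,0,54,0,0,0,0]'
python3 -c "
from h import *
go(.517,.146,.085,-7.7)"
```

```text
clock: 20.07
position: [0.5169, 0.1456, 0.0987]
ee_rot: [2.344, 2.05, -0.107]
force: [0.1, 0.4, -0.4]
width: 0.635
t 20.07 p [0.5169 0.1456 0.0987] ya -7.71 tilt [-0.035 -0.064 -0.997] F [ 0.1  0.4 -0.4] w mm 58.4
units [0.03 0.01 0.34] turn -0.0
clock: 20.4
position: [0.517, 0.1454, 0.0892]
ee_rot: [2.344, 2.05, -0.105]
force: [-0.3, -0.4, 0.6]
width: 0.633
t 20.4 p [0.517  0.1454 0.0892] ya -7.7 tilt [-0.034 -0.063 -0.997] F [-0.3 -0.4  0.6] w mm 58.3
units [0.02 0.   0.1 ] turn 0.0
```

```bash
python3 -m jog '[54,0,0,0.12,0,54,0,0,0,0,54,0,0,0,0]'
python3 -c "
from h import *
go(.517,.146,.082,-7.7)"
python3 -m jog '[54,0,0,0.1,0,54,0,0,0,0,54,0,0,0,0]'
python3 -c "
from h import *
go(.517,.146,.082,-7.7)"
```

```text
clock: 20.65
position: [0.518, 0.1451, 0.0846]
ee_rot: [2.344, 2.05, -0.102]
force: [-0.7, -0.5, 0.1]
width: 0.634
t 20.65 p [0.518  0.1451 0.0846] ya -7.69 tilt [-0.032 -0.063 -0.998] F [-0.7 -0.5  0.1] w mm 58.4
units [ 0.02 -0.03  0.07] turn 0.0
clock: 20.9
position: [0.5182, 0.145, 0.0816]
ee_rot: [2.344, 2.05, -0.1]
force: [-0.9, 0.5, 0.0]
width: 0.625
t 20.9 p [0.5182 0.145  0.0816] ya -7.7 tilt [-0.031 -0.062 -0.998] F [-0.9  0.5  0. ] w mm 57.5
units [ 0.02 -0.03 -0.01] turn -0.0
```

```bash
python3 -m jog '[54,0,0,0.1,0,54,0,0,0,0,54,0,0,0,0]'
python3 -c "
from h import *
go(.517,.146,.082,-7.7)"
python3 -m jog '[60,0,0,0,0,62,0,0,0,0,66,0,0,0,0,70,0,0,0,0,70,0,0,0,0]' 3
python3 -c "
from h import *
go(.517,.146,.15,-7.7)"
```

```text
clock: 21.15
position: [0.5183, 0.1451, 0.0784]
ee_rot: [2.345, 2.05, -0.098]
force: [0.1, -0.8, -0.5]
width: 0.634
t 21.15 p [0.5183 0.1451 0.0784] ya -7.71 tilt [-0.031 -0.06  -0.998] F [ 0.1 -0.8 -0.5] w mm 58.3
units [ 0.01 -0.04 -0.09] turn -0.0
clock: 21.57
position: [0.5178, 0.1448, 0.0776]
ee_rot: [2.345, 2.05, -0.1]
force: [0.1, 0.7, -0.1]
width: 0.76
t 21.57 p [0.5178 0.1448 0.0776] ya -7.7 tilt [-0.032 -0.061 -0.998] F [ 0.1  0.7 -0.1] w mm 69.9
units [-0.09 -0.07 -1.81] turn -0.0
```

```bash
python3 -m jog '[70,0,0,-0.5,0,70,0,0,-0.9,0,70,0,0,-0.9,0,70,0,0,-0.9,0,70,0,0,-0.9,0,70,0.95,0,-0.2,0,70,0.95,0,-0.2,0,70,0.95,0,-0.1,0,70,0.95,0,-0.1,0,70,0.95,0,-0.1,0,70,0,0,0,0]'
python3 - <<'E'
from h import *
go(.652,.123,.3,-7.7)
a=get_image("top"); b=get_image("scene")
f=lambda i:cv2.resize(i[:,:,::-1],None,fx=7,fy=7,interpolation=cv2.INTER_CUBIC)
cv2.imwrite("pics/c3.png",np.hstack([f(a[174:238,228:286]),f(b[180:244,240:296])]))
E
```

```text
clock: 22.48
position: [0.5502, 0.349, 0.2659]
ee_rot: [2.356, 2.042, -0.1]
force: [-2.2, 0.9, -1.5]
width: 0.769
t 22.48 p [0.5502 0.349  0.2659] ya -8.22 tilt [-0.034 -0.059 -0.998] F [-2.2  0.9 -1.5] w mm 70.8
units [-5.28  3.3  -0.6 ] turn -0.09
```

View pics/c3.png

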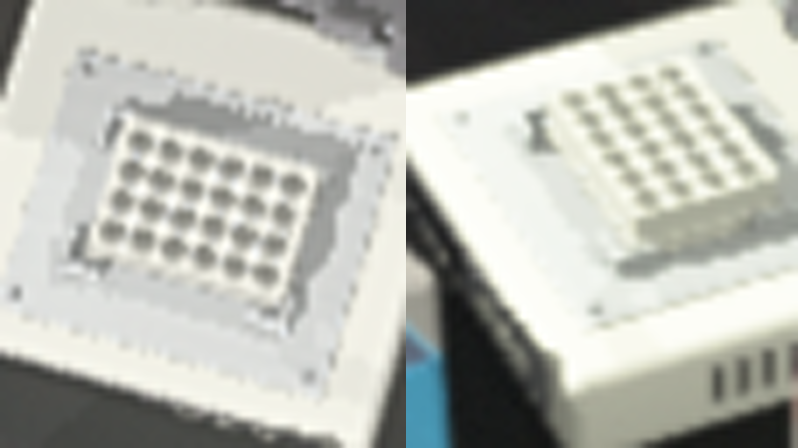

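Run:
```python
from h import *
t=np.array([(140,142),(293,184),(113,230),(266,275)],float)/7+[228,174]-.43
s=np.array([(575,100),(748,168)],float); 
# far-left in scene (+y,-x)... print all
S=np.array([(575,100),(672,73),(650,203),(748,168)],float); S[:,0]=240+(S[:,0]-406)/7-.43; S[:,1]=180+S[:,1]/7-.43
print("on z=.068",onz("top",t,.068),onz("top",[t.mean(0)],.068))
print(tri(t[[2,0,3,1]],S), tri([t.mean(0)],[S.mean(0)]))
# reference: deck screws seen in both views, height should be .048
a=np.array([(88,66),(378,148),(15,291),(310,376)],float)/7+[228,174]-.43
b=np.array([(705,47),(600,310),(460,117)],float); b[:,0]=240+(b[:,0]-406)/7-.43; b[:,1]=180+b[:,1]/7-.43
print(tri(a[[0,3,2]],b), onz("top",a,.048).mean(0))
for N in ([.5165,.1415,.068],): print(proj("top",N),proj("scene",N),t.mean(0),S.mean(0))
```

```text
on z=.068 [[0.5402 0.1698 0.068 ]
 [0.5318 0.1051 0.068 ]
 [0.5021 0.1749 0.068 ]
 [0.4926 0.1104 0.068 ]] [[0.5166 0.14   0.068 ]]
[[0.5008 0.1752 0.0693]
 [0.5393 0.17   0.0692]
 [0.4925 0.1106 0.0665]
 [0.5308 0.1053 0.0695]] [[0.516  0.1403 0.0682]]
[[0.5723 0.1986 0.0514]
 [0.4568 0.0873 0.0495]
 [0.4732 0.2132 0.0497]] [0.5159 0.1429 0.048 ]
[[256.0505 203.2117]] [[276.209  198.6711]] [256.57   203.2486] [276.0343 198.9986]
```

Run:
```python
from h import *
print(tri([(300,90),(233,68)],[(389,138),(347,100)]))
go(.651,.124,.31,-7.7)
```

```text
[[0.8167 0.0639 0.1888]
 [0.8326 0.252  0.2175]]
t 22.58 p [0.5512 0.3415 0.2662] ya -8.57 tilt [-0.034 -0.064 -0.997] F [ 0.8 -1.3  0.8] w mm 70.0
units [-5.07  3.25 -0.83] turn -0.15
```

```bash
python3 -m jog '[60,0,0,-0.8,-0.15,60,-0.75,0.45,-0.1,0,60,-0.75,0.45,0,0,60,-0.75,0.45,0,0,60,-0.75,0.45,0,0,60,-0.75,0.45,0,0,60,-0.6,0.45,0,0,60,0,0,0,0,60,0,0,0,0]'
python3 -c "
from h import *
go(.651,.124,.245,-7.7)"
```

```text
clock: 23.33
position: [0.6364, 0.1358, 0.312]
ee_rot: [2.351, 2.037, -0.118]
force: [0.0, 0.7, 1.4]
width: 0.654
t 23.33 p [0.6364 0.1358 0.312 ] ya -8.24 tilt [-0.039 -0.071 -0.997] F [0.  0.7 1.4] w mm 60.2
units [-0.11  0.45  1.68] turn -0.09
```

```bash
python3 -m jog '[60,-0.14,0.45,0.3,-0.09,60,0,0,0.4,0,60,0,0,0,0,60,0,0,0,0]'
python3 -c "
from h import *
go(.651,.124,.245,-7.7)"
```

```text
clock: 23.67
position: [0.6514, 0.1213, 0.2844]
ee_rot: [2.348, 2.042, -0.118]
force: [0.0, -0.4, -0.3]
width: 0.655
t 23.67 p [0.6514 0.1213 0.2844] ya -8.03 tilt [-0.039 -0.071 -0.997] F [ 0.  -0.4 -0.3] w mm 60.3
units [0.14 0.01 0.98] turn -0.05
```

```bash
python3 -m jog '[60,0.05,0,0.5,0,60,0,0,0.45,0,60,0,0,0,0,40,0,0,0,0,25,0,0,0,0,8,0,0,0,0,8,0,0,0,0,8,0,0,0,0,8,0,0,0,0]' 12
python3 -c "
from h import *
go(.651,.124,.245,-7.7)"
```

```text
clock: 24.42
position: [0.6505, 0.1249, 0.2538]
ee_rot: [2.342, 2.047, -0.106]
force: [0.8, -0.6, 0.4]
width: 0.267
t 24.42 p [0.6505 0.1249 0.2538] ya -7.73 tilt [-0.032 -0.067 -0.997] F [ 0.8 -0.6  0.4] w mm 24.6
units [-0.01  0.02  0.22] turn -0.01
```

```bash
python3 -m jog '[40,0,0,0,0,40,0,0,0.22,0,40,0,0,0.12,0,40,0,0,0,0]' 12
python3 -c "
from h import *
go(.651,.124,.243,-7.7)"
python3 -m jog '[8,0,0,0,0,8,0,0,0,0,8,0,0,0,0,8,0,0,0,0,8,0,0,0,0,8,0,0,0,0]' 12
python3 -c "
from h import *
go(.651,.124,.243,-7.7)"
```

```text
clock: 24.75
position: [0.6505, 0.1239, 0.2399]
ee_rot: [2.341, 2.046, -0.103]
force: [-0.2, 0.1, -1.0]
width: 0.429
t 24.75 p [0.6505 0.1239 0.2399] ya -7.74 tilt [-0.03  -0.066 -0.997] F [-0.2  0.1 -1. ] w mm 39.5
units [-0.    0.01 -0.08] turn -0.01
clock: 25.25
position: [0.6504, 0.1235, 0.239]
ee_rot: [2.342, 2.046, -0.105]
force: [0.2, -0.7, -1.6]
width: 0.125
t 25.25 p [0.6504 0.1235 0.239 ] ya -7.76 tilt [-0.031 -0.067 -0.997] F [ 0.2 -0.7 -1.6] w mm 11.5
units [ 0.01  0.01 -0.1 ] turn -0.01
```

```bash
cat >> h.py <<'E'
def arc(th):
    # TCP on the handle's arc: at the grip (1.75 rad) TCP = (.6504,.1235,.239)
    h=lambda a:np.array([-.186*np.cos(a)+.017*np.sin(a),.186*np.sin(a)+.017*np.cos(a)])
    d=h(th)-h(1.75); a=np.radians(-7.7); return .6504+d[0]*np.cos(a),.1235+d[0]*np.sin(a),.239+d[1]
E
python3 -m jog '[8,0,-0.25,-0.07,0,8,0,-0.34,-0.06,0,8,0,-0.34,-0.02,0,8,0,-0.34,-0.01,0,8,0,0,0,0]' 12
python3 -c "
from h import *
for a in (1.5,1.45,1.3): go(*arc(a),-7.7)"
```

```text
clock: 25.67
position: [0.5973, 0.1309, 0.2462]
ee_rot: [2.342, 2.045, -0.106]
force: [0.4, -0.5, -6.6]
width: 0.126
t 25.67 p [0.5973 0.1309 0.2462] ya -7.79 tilt [-0.031 -0.068 -0.997] F [ 0.4 -0.5 -6.6] w mm 11.6
units [-0.    0.19  0.01] turn -0.02
t 25.67 p [0.5973 0.1309 0.2462] ya -7.79 tilt [-0.031 -0.068 -0.997] F [ 0.4 -0.5 -6.6] w mm 11.6
units [-0.   -0.05  0.01] turn -0.02
t 25.67 p [0.5973 0.1309 0.2462] ya -7.79 tilt [-0.031 -0.068 -0.997] F [ 0.4 -0.5 -6.6] w mm 11.6
units [ 0.   -0.74  0.1 ] turn -0.02
```

```bash
python3 -m jog '[8,0,-0.3,0.05,0,8,0,-0.34,0.06,0,8,0,-0.34,0.09,0,8,0,-0.34,0.11,0,8,0,-0.3,0.14,0,8,0,0,0,0]' 12
python3 -c "
from h import *
for a in (1.1,.785): go(*arc(a),-7.7)"
```

```text
clock: 26.17
position: [0.5322, 0.1399, 0.2315]
ee_rot: [2.34, 2.045, -0.094]
force: [3.2, -2.0, -10.2]
width: 0.127
t 26.17 p [0.5322 0.1399 0.2315] ya -7.71 tilt [-0.024 -0.064 -0.998] F [  3.2  -2.  -10.2] w mm 11.7
units [-0.01  0.01 -0.02] turn -0.0
t 26.17 p [0.5322 0.1399 0.2315] ya -7.71 tilt [-0.024 -0.064 -0.998] F [  3.2  -2.  -10.2] w mm 11.7
units [ 0.04 -1.24  0.74] turn -0.0
```

```bash
python3 -m jog '[8,0,-0.3,0.15,0,8,0,-0.3,0.17,0,8,0,-0.3,0.19,0,8,0,-0.25,0.18,0,8,0,0,0,0,8,0,0,0,0]' 12
python3 -c "
from h import *
for a in (.85,.785): go(*arc(a),-7.7)"
```

```text
clock: 26.67
position: [0.4896, 0.1456, 0.2067]
ee_rot: [2.337, 2.044, -0.081]
force: [0.5, -0.2, -0.4]
width: 0.131
t 26.67 p [0.4896 0.1456 0.2067] ya -7.67 tilt [-0.016 -0.061 -0.998] F [ 0.5 -0.2 -0.4] w mm 12.0
units [-0.02  0.06 -0.08] turn 0.01
t 26.67 p [0.4896 0.1456 0.2067] ya -7.67 tilt [-0.016 -0.061 -0.998] F [ 0.5 -0.2 -0.4] w mm 12.0
units [-0.   -0.18  0.11] turn 0.01
```

```bash
python3 -m jog '[8,0,-0.1,0.06,0,8,0,-0.08,0.05,0,8,0,0,0,0,8,0,0,0,0,8,0,0,0,0]' 12
python3 - <<'E'
from h import *
for a in (.8,.785): go(*arc(a),-7.7)
g=get_image("scene"); a=np.radians(-7.7); X=np.array([np.cos(a),np.sin(a),0]); Y=np.array([-np.sin(a),np.cos(a),0])
H=np.array([.6504,.1235,0])-X*.0498+[0,0,.052]
# predicted image positions of the lid's right front edge corners for a range of angles
for th in (.6,.7,.785,.9,1.0):
    d=-X*np.cos(th)+[0,0,np.sin(th)]; n=X*np.sin(th)+np.array([0,0,np.cos(th)])
    print(th,proj("scene",[H+.15*d+s*.085*Y+k*n for s in(-1,1) for k in(0,.034)]).round(1).tolist())
cv2.imwrite("pics/end.png",g[:,:,::-1])
m=g.astype(int); m=((m.max(2)<150)&(m.min(2)>60)&(np.ptp(m,axis=2)<18)).astype(np.uint8)[100:240,240:360]
n,l,st,c=cv2.connectedComponentsWithStats(cv2.morphologyEx(m,cv2.MORPH_OPEN,np.ones((3,3),np.uint8)))
for k in np.argsort(-st[1:,4])[:3]+1:
    cc=cv2.findContours((l==k).astype(np.uint8),0,1)[0][0]; print(st[k],(cv2.approxPolyDP(cc,3,True).reshape(-1,2)+[240,100]).tolist())
E
```

```text
clock: 27.08
position: [0.4857, 0.1461, 0.2036]
ee_rot: [2.337, 2.041, -0.076]
force: [0.8, 1.0, -0.4]
width: 0.124
t 27.08 p [0.4857 0.1461 0.2036] ya -7.76 tilt [-0.012 -0.061 -0.998] F [ 0.8  1.  -0.4] w mm 11.4
units [-0.01 -0.03 -0.02] turn -0.01
t 27.08 p [0.4857 0.1461 0.2036] ya -7.76 tilt [-0.012 -0.061 -0.998] F [ 0.8  1.  -0.4] w mm 11.4
units [-0.01 -0.08  0.03] turn -0.01
0.6 [[275.5, 198.9], [282.8, 187.0], [248.3, 163.3], [254.7, 152.2]]
0.7 [[278.9, 193.8], [287.4, 182.2], [251.3, 158.5], [258.8, 147.8]]
0.785 [[282.2, 189.5], [291.6, 178.3], [254.3, 154.5], [262.6, 144.3]]
0.9 [[287.2, 184.0], [297.6, 173.6], [258.7, 149.5], [268.1, 140.0]]
1.0 [[292.0, 179.6], [303.2, 169.9], [263.0, 145.5], [273.1, 136.7]]
[  20   50   70   63 1386] [[260, 150], [261, 165], [284, 188], [309, 203], [315, 190], [315, 205], [322, 212], [324, 202], [329, 201], [324, 202], [318, 189], [303, 172], [306, 169], [291, 164], [299, 178], [279, 153], [273, 152], [277, 159], [270, 164]]
[ 44 104  16  10 109] [[299, 208], [293, 204], [284, 210], [293, 213]]
[  9 120  15  20  94] [[249, 220], [263, 239]]
```

```bash
python3 -m jog '[8,0,-0.1,0.05,0,8,0,0,0,0,8,0,0,0,0,8,0,0,0,0,8,0,0,0,0,8,0,0,0,0,8,0,0,0,0,8,0,0,0,0]' 12
python3 - <<'E'
from h import *
go(*arc(.785),-7.7); import time
g=get_image("scene").astype(int); print(observe()["position"],abs(observe()["dq"]).max())
print(g[180:196,272:296].mean(2).astype(int))
for u,v,n in((232,257,"tip"),(283,259,"timer"),(308,263,"cap")):pass
t0=cv2.imread("pics/top0.png")[:,:,::-1].astype(int); t1=get_image("top").astype(int)
for n,(a,b,c,d) in dict(tip=(242,276,220,266),timer=(247,274,270,299),cap=(256,270,300,316),film=(153,184,156,200),hdpe=(110,150,100,138)).items(): print(n,abs(t1-t0)[a:b,c:d].mean().round(1))
E
```

```text
clock: 27.8
position: [0.483, 0.1465, 0.2015]
ee_rot: [2.336, 2.039, -0.072]
force: [1.7, -0.0, -3.1]
width: 0.125
t 27.8 p [0.483  0.1465 0.2015] ya -7.79 tilt [-0.009 -0.061 -0.998] F [ 1.7 -0.  -3.1] w mm 11.5
units [-0.01 -0.01 -0.02] turn -0.01
[0.483  0.1465 0.2015] 0.0016037467712529015
[[ 41  40  44  56  69  72  73  74  75  78  78  74  73  74  73  74  81  91
   95  94 100 100  96  94]
 [ 39  41  42  50  65  76  75  73  74  75  77  73  73  73  74  76  86  90
   86  88  90  95  99  98]
 [ 48  60  77  97 121 127 101  76  73  73  74  73  74  74  75  84  92  88
   87  87  86  88  90  96]
 [108 140 162 189 216 219 165  91  74  74  74  74  73  75  82  90  90  87
   86  87  87  86  87  88]
 [204 231 236 236 237 236 215 128  81  73  73  74  75  81  90  89  87  86
   86  87  87  87  87  87]
 [237 239 239 239 239 238 230 187 108  76  73  75  80  89  90  87  86  86
   85  87  86  87  86  87]
 [239 239 239 238 237 237 234 218 157 100  76  77  86  90  85  86  85  86
   86  86  86  86  86  87]
 [238 237 237 235 231 230 226 224 204 151  95  86  91  88  86  85  86  85
   86  86  86  86  86  8
[... 157 characters left out ...]
  96  89  86  86  87
   87  87  86  86  86  86]
 [199 204 219 219 160 147 156 201 234 232 222 210 180 141 106  92  89  86
   85  86  86  87  87  86]
 [151 150 182 213 185 177 172 203 219 225 224 219 218 202 160 130 106  89
   87  87  86  87  86  86]
 [173 162 177 201 199 218 174 154 169 209 223 211 219 222 217 199 155 114
   95  88  87  86  86  86]
 [227 204 177 171 195 215 171 156 157 179 218 216 209 218 223 220 203 165
  132 108  95  88  86  86]
 [216 188 151 146 171 210 219 205 185 168 197 214 214 197 210 209 199 191
  187 157 125 103  91  87]
 [197 210 184 162 162 191 224 220 171 143 157 195 222 203 163 144 134 159
  200 194 169 147 131 105]]
tip 86.0
timer 4.0
cap 3.1
film 10.4
hdpe 3.9
```

```bash
python3 -c "
from h import *
print(sign_off()); print(observe()['clock'])"
```

```text
the job is handed in; nothing more can be done
None
the job is handed in; nothing more can be done
```

The plate is wells-up in the nest and released. The gripper is holding the lid still at about 45°, and I handed the job in at about 28 s of the 67 s allowed. `sign_off()` gave no verdict, so what follows rests on my own checks.

**What I did:** I gripped the plate lightly near one end and tipped it past vertical with short jerks. Then I rolled it over on its far end until it lay wells-up. I regripped it at mid-length, set it between the guides, let go, then took the lid by its bar and swung it forward.

**Last checks**
- **Plate:** before I moved the lid, two-view triangulation put the top of the wells about 68 mm above the bench. That is what a fully seated plate should read. Its centre was within about 2.5 mm of the nest. I did not measure it again after moving the lid.
- **Lid:** the arm's position on the handle's arc gives about 0.79 rad. The lid's corner in the scene picture gives about 0.80 rad. The bar is gripped (opening 11.5 mm, 12 N set), with joint speeds below 0.002 rad/s.
- **Bystanders:** the timer and bottle cap look unchanged in the top picture.
    - **Tip box:** its area changed a lot, so the check was inconclusive. I think the arm was in front of it; I didn't go near it.
    - **Film box:** its area changed slightly, possibly shadow.
    - **The three bottles:** I did not properly check these.

**What disagreed:** the tool drifted up to about 6° off vertical during the flip, and about 3.5° was left at the end. The plate read as roughly 16 mm thick in the grip against its real 20 mm. Neither stopped it from seating.

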